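Level the rocking slow cooker with a wedge

ROBOT

A 6-joint arm with a two-finger parallel gripper is mounted at the origin on the work surface. World frame = base frame: x ahead of the robot, y to its left, z up, the work surface at z = 0. Lengths are in m, angles in rad, forces in N, time in s.
With the tool pointing down it reaches from about 0.3 to 0.75 m from the base axis. Payload 8.5 kg.
Tool frame: the origin (TCP) lies at the very end of the fingers, on their centre line; the grasp point (between the pads) lies 19 mm behind it; z points along the fingers, y is the line along which they close (so a half turn about z gives the same grasp; the last joint's range is limited). The gripper opens to 88 mm and grips with 3 to 60 N. Pads are 18 mm wide; open, the fingers measure 123 mm over their backs; the gripper's body (75 mm by 187 mm) begins 45 mm behind the grasp point.
Start: joints at [1.079, 0.381, 1.297, -0, 1.464, -0.215], TCP at [0.15, 0.529, 0.239] pointing down, gripper open.
Joint ranges: [-3.11, 3.11], [-0.89, 2.33], [0.22, 2.48], [-1.42, 4.56], [0.17, 2.85], [-2.88, 2.88]. Speed limits (rad/s): [2.39, 2.39, 3.14, 3.14, 3.14, 3.14].

INTERFACE

Orientations are given as a unit quaternion [w, x, y, z].
In Python, from workcell import bot gives the robot as it stands.
- The arm moves only by the tool servo_tool, never from a script. Its argument "moves" is a list of rows, each a list of 3 entries, a list of its own where there are three numbers: the opening, from 0 (shut) to 1 (fully open), then the shift along the tool's x, y, z as a fraction of full scale, then the turn, a rotation vector about the tool's x, y, z as a fraction of full scale. In form: [[fingers, [x, y, z], [ax, ay, az]], ...]. A call has 1 to 20 rows; each row is the pose to reach, as a shift and turn from the pose commanded when the call began, along the tool's axes at that moment; what a row does not reach only later rows make up. Full scale, the value 1, is 0.08 m for a shift and 120 degrees for a turn. A row lasts 1/8 s, in which the tool goes at most 62.5 mm and 10.7 degrees, less where a joint would pass 70% of its speed; a pose out of reach is approached as far as the arm can. A call with a number of a shift or a turn outside -1 to 1 is refused whole. A call with a gripper value outside its range is refused whole. The fingers move at their own pace and stop on an object; "newtons" is the grip in N (left out, the last holds). Time passes only in rows, so rows that repeat a pose let the fingers close. It gives the time, the measured TCP pose, the force, the opening and the grip force at its end, in the units of the state.
- bot.sense(): the state, without advancing time (a new reading comes with each control period).
- bot.get_image(name): name is "scene" or "top"; returns a dict with "color" (420x560x3 uint8, red, green, blue), "K" (3x3 intrinsics, pixels), "dist" ([k1, k2, p1, p2, k3] as OpenCV has them; the pictures are not rectified), "R" (3x3) and "t" (3): a world point X has camera coordinates R X + t. Camera axes: x right, y down, z forward; pixel columns grow to the right and rows downward; lengths in m; the calibration is good to about 2 mm. A picture is of the moment at which its call begins. There is no depth.
- bot.job_done(): hands the job in; it is judged then, once.
The state is a dict: "time_s": time; "q": joint angles; "joint_velocities": joint speeds; "joint_efforts": joint torques, N m; "tcp_pos": TCP position; "eef_rot": TCP orientation; "ft_force": force on the tool from outside, world axes, zero at the start; "ft_torque": the same for the moment, N m; "gripper_width": opening from 0.0 (shut) to 1.0 (fully open); "gripper_force": force on a finger pad.
Only numpy, scipy, OpenCV 4.12 (cv2) and the standard library are available. Lean on these libraries where they do the work, as an engineer would, in place of code of your own. Each camera call takes 0.05 s, during which the arm holds its last target. There are 200 camera calls.

TASK

The slow cooker base leans because one of its four feet has been pushed up into it. Slide the wooden wedge, thin end first, straight in under that low foot just until the cooker sits firm and level to within a degree, with the other three feet all bearing on the counter, and leave it there. Feel your way in gently, since a wedge driven too far prises up another foot or shoves the cooker out of its place, and do not push on the cooker itself or disturb the other things on the counter.

Things in the scene. Friction and masses are not known exactly. Their poses are not given: they have to be found in the camera images.
- cooker: slow cooker base, crock out: steel drum 244 mm wide, 168 high, about 1.9 kg, on four black domed rubber feet (each the bottom of a 40 mm ball) 95 mm from its axis: three sound feet along its own +x, +y, -x, and the low foot along -y. Origin: on its axis, level with the soles of the sound feet; z is its axis, vertical when it sits level. Flat underside at z = 18 mm
- cooker_low_foot (a point): point on the cooker's underside above the centre of the low foot (95 mm from the axis to the cooker's -y, at its z = 18 mm; axes as the cooker's). That foot is rigid but sits an unknown 4 to 7.5 mm higher than the others; the cooker, heavier on this side, leans onto it and lifts the foot opposite off the counter
- foot_opposite: sound foot opposite the low one (cooker's +y), but up to 0.9 mm longer or shorter; origin: its nominal sole. At first it hangs in the air; the wedge carries 3 to 6 N and, after a short peak as the foot mounts it, takes a steady push of 2 to 5 N. When this foot touches down the push climbs, doubling within about 3 mm of travel: then all feet bear. By three times foot_left is coming off or the cooker slides
- foot_right: sound foot to the cooker's +x, near the control panel; origin: its sole. Carries about 9 N at first
- foot_left: sound foot to the cooker's -x; origin: its sole. Carries about 6 N while the cooker leans, less and less as the seated wedge is pushed on, and is the first to be prised off the counter if the wedge goes too far
- cooker_knob (a point): front of the control knob on the cooker's black panel, 141 mm from the axis and 82 mm up, half-way round between the low foot and the +x foot; the panel spans 40 to 116 mm up, 85 mm wide. Two black carrying handles, 90 mm wide, reach 149 mm from the axis at 129 to 141 mm up, towards the cooker's +x+y and -x-y
- wedge_mid (a point): pale wooden wedge lying flat, 150 mm long, 38 wide, 1.5 mm thick at the thin end rising evenly to 19.5 mm at the thick end (0.12 mm per mm), about 45 g. This point: centre of its length and width, 5 mm above its underside; x points along it to the thin end (75 mm away), z up
- crock: dark stoneware crock of the slow cooker, round, 214 mm wide, 152 high, standing empty on the counter (bystander); origin: centre of underside
- lid_rest: black plastic lid rest, 80 x 150 mm foot, with the cooker's round glass lid standing in it, 210 high (bystander); origin: centre of underside
- glass_bowls: stacked pair of glass bowls, 170 mm wide, 92 high (bystander); origin: centre of underside
- thermometer: steel dial meat thermometer lying flat, 48 mm dial, its stem ending 145 mm from the dial centre along its +x (bystander); origin: under the dial
- spoon: wooden spoon, 200 mm long, lying along its own x (bystander); origin: at its middle, on the counter
- salt_shaker: glass salt shaker with steel cap, 44 mm wide, 92 high (bystander); origin: centre of underside
- mug: white mug, 82 mm wide, 95 high, handle towards its +y (bystander); origin: centre of underside
Things that resemble listed ones, but are neither listed nor needed, are in the scene too. Leave any turquoise look-alike of the part that bears wedge_mid alone.

How it is judged:
At the end, for the whole second after the job is handed in: The cooker is level (axis within 0.0175 rad, 1 degree, of vertical) and firm: each sound foot bears with 1.2 N or more, the low foot on the wedge with 1 N, its centre within 14 mm of the wedge's centre line, the wedge within 0.35 rad of straight towards the cooker's axis; both at rest (angle between cooker's own z axis and vertical below 0.0175 rad and contact force between each of foot_opposite, foot_left, foot_right and anything else above 1.2 N and contact force between wedge and cooker above 1 N and angle between the x axis of wedge_mid and the y axis of cooker, either way round below 0.35 rad and y of cooker_low_foot in the frame of wedge_mid between -0.014 and 0.014 m and linear speed of each of cooker, wedge below 0.01 m/s); the robot touches nothing.
It fails at once if the wedge is rammed: more than 16 N between wedge and cooker (contact force between wedge and cooker above 16 N).
It fails at once if the cooker is shoved: moved by more than 10 mm (distance of cooker from where it was at the start of the episode above 0.01 m).
It fails at once if the robot pushes on the cooker itself (more than 3 N) (contact force between any of the arm, the fingers and cooker above 3 N).
It fails at once if another thing on the counter is moved by more than 25 mm (distance of any of crock, lid_rest, glass_bowls, thermometer, spoon, salt_shaker, mug from where it was at the start of the episode above 0.025 m).
It also fails if it takes over 67 s, if anything falls off the work surface, if the arm or the gripper's body presses on something with over 40 N, if the wrist force passes 120 N, or if a joint passes its speed limit or range.

## Working session

There is one attempt and no reset: what is moved stays moved. The work goes in short steps, Python scripts to look and compute and a tool call to move; the robot and the scene stay as the last step left them, time stands still between calls to the robot, and variables do not carry over. Pictures are saved under pics/ and viewed, at most 10 in all, crops included, and the job is handed in when it is done.

Besides the shell and the picture viewer there is one more tool, called after "Request:" as a command line: name --argument value ..., lists and objects as JSON in quotes. servo_tool: Moves the arm, as the interface text tells. Its arguments: {"type":"object","properties":{"moves":{"type":"array","items":{"type":"array"}},"newtons":{"type":"number"}},"required":["moves"]}

```bash
mkdir -p pics
cat > h.py <<'E'
import numpy as np, cv2
from workcell import bot
def ray(im,px):
    u=cv2.undistortPoints(np.array([[px]],float),im['K'],np.array(im['dist']))[0,0]
    R=np.array(im['R']);d=R.T@np.array([u[0],u[1],1]);return -R.T@np.array(im['t']),d
def onz(im,px,z):
    c,d=ray(im,px);return c+d*(z-c[2])/d[2]
def proj(im,X):
    R=np.array(im['R']);r,_=cv2.Rodrigues(R)
    return cv2.projectPoints(np.array(X,float).reshape(-1,1,3),r,np.array(im['t'],float),im['K'],np.array(im['dist']))[0][:,0]
def grab(n,f):
    im=bot.get_image(n);cv2.imwrite('pics/'+f,im['color'][:,:,::-1]);return im
E
python3 - <<'E'
from h import *
for n in('scene','top'):
    im=grab(n,n+'0.png');c=-np.array(im['R']).T@im['t'];print(n,c,im['K'][0][0],np.array(im['R'])[2])
print(bot.sense())
E
```

```text
scene [ 1.13976017 -0.31252291  1.24161909] 418.20010366091293 [-0.45414705  0.23121949 -0.86039991]
top [3.92890573e-01 3.64855482e-04 1.14129387e+00] 418.89728591774974 [ 0.13755597 -0.00720359 -0.9904678 ]
{'time_s': 0.1, 'q': array([ 1.07869797e+00,  3.81116803e-01,  1.29809994e+00, -1.10230184e-05,
        1.46361894e+00, -2.15297094e-01]), 'joint_velocities': array([ 0.00198883, -0.00038613, -0.00332716, -0.00019435,  0.00276371,
        0.00121459]), 'joint_efforts': array([ 2.91921802e-03, -4.38656116e+01, -2.24910825e+01,  7.13610230e-02,
        3.42079892e-02, -4.86593865e-05]), 'tcp_pos': array([0.15019373, 0.52885089, 0.23823454]), 'eef_rot': array([-2.10134387e-04,  1.37958601e-01,  9.90437801e-01, -5.84943345e-04]), 'ft_force': array([ 0.08229744, -1.17079247, -0.08385386]), 'ft_torque': array([-0.04842804,  0.01251439, -0.04416826]), 'gripper_force': 0.0, 'gripper_width': 1.0019362205713476}
```

View pics/top0.png

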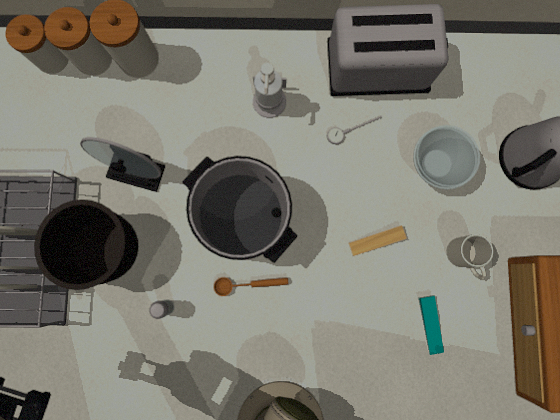

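View pics/scene0.png

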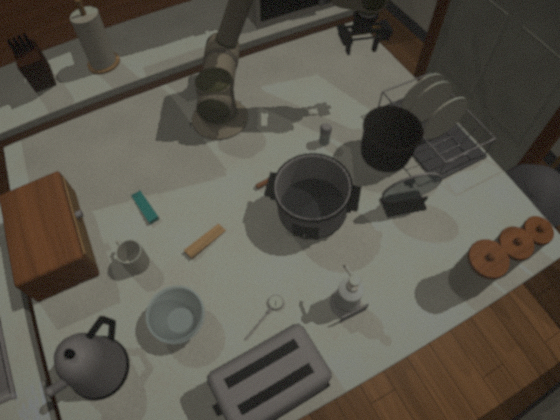

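The top view shows the cooker at (240,208), with handles up-left (200,172) and down-right (280,245). The panel faces scene-bottom (305,228), so the cooker's yaw is about 0 and the low foot is on world −y (image right). The pale wedge is at (378,240) and the turquoise decoy at (431,324). Next I'll zoom in on the wedge and cooker.

Run:
```python
from h import *
a=cv2.imread('pics/top0.png');b=cv2.imread('pics/scene0.png')
up=lambda i,x0,y0,w,h,s:cv2.resize(i[y0:y0+h,x0:x0+w],None,fx=s,fy=s,interpolation=cv2.INTER_CUBIC)
L=np.vstack([up(a,340,215,80,50,5),up(b,170,215,80,50,5)])
R=np.vstack([up(a,175,145,133,125,2),up(b,255,145,133,125,2)])
R=cv2.resize(R,(400,500));cv2.imwrite('pics/crop.png',cv2.convertScaleAbs(np.hstack([L,R]),alpha=1.3))
for n,i in(('top',a),('scene',b)):
    im=bot.get_image(n)
    hsv=cv2.cvtColor(i,cv2.COLOR_BGR2HSV);m=cv2.inRange(hsv,(12,70,90),(28,255,255))
    sub=np.zeros_like(m)
    if n=='top':sub[215:265,340:420]=255
    else:sub[215:265,170:240]=255
    c=max(cv2.findContours(m&sub,0,1)[0],key=cv2.contourArea)
    bx=cv2.boxPoints(cv2.minAreaRect(c));print(n,cv2.contourArea(c),bx.round(1).tolist())
    print(np.array([onz(im,p,0.008)[:2] for p in bx]).round(3).tolist())
    ap=cv2.approxPolyDP(c,2,True)[:,0];print(ap.tolist())
```

```text
top 741.5 [[348.3999938964844, 242.1999969482422], [401.79998779296875, 224.39999389648438], [406.3999938964844, 238.1999969482422], [353.0, 256.0]]
[[0.475, -0.181], [0.525, -0.327], [0.487, -0.339], [0.437, -0.193]]
[[402, 227], [398, 226], [350, 242], [353, 255], [406, 238]]
scene 423.5 [[183.39999389648438, 250.0], [218.6999969482422, 222.1999969482422], [225.5, 230.89999389648438], [190.1999969482422, 258.6000061035156]]
[[0.483, -0.332], [0.441, -0.188], [0.482, -0.181], [0.522, -0.323]]
[[224, 229], [216, 225], [186, 248], [185, 252], [192, 256]]
```

View pics/crop.png

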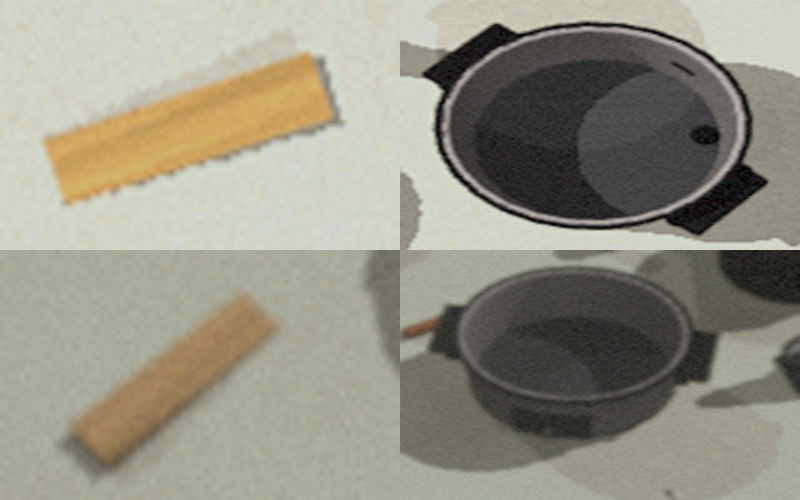

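Crop: the wedge's shadow is larger at its right end in the top view, at about (403,232), so that end is thick. The thin end, at about (351,248), already faces the cooker. Rim extremes in the top view are x 188.6–290.4 and y 158.5–256. The handle outer edges are at about (195,170) and (285,249).

Run:
```python
from h import *
T=bot.get_image('top');S=bot.get_image('scene')
for im,l,r,t,b in((T,188.6,290.4,158.5,256),(S,276,351.4,153.5,218.5)):
    P=[onz(im,p,.168)[:2] for p in((l,(t+b)/2),(r,(t+b)/2),((l+r)/2,t),((l+r)/2,b))];print(np.round(P,3).tolist())
    print(np.mean(P,0).round(4))
h=[onz(T,p,.135)[:2] for p in((195,170),(285.3,249))];print(np.round(h,3),np.degrees(np.arctan2(*(h[0]-h[1])[::-1])))
h=[onz(S,p,.135)[:2] for p in((255+52/3.007,145+165/2-125+125),(255+300/3.007,145+(355-250)/2))]
# rim centre by two-ray triangulation
def tri(p,q):
    c1,d1=ray(T,p);c2,d2=ray(S,q);A=np.c_[d1,-d2];s=np.linalg.lstsq(A,c2-c1,rcond=None)[0];a=c1+s[0]*d1;b=c2+s[1]*d2;return (a+b)/2,np.linalg.norm(a-b)
print(tri((239.5,207.2),(313.7,186)))
# knob/panel in scene: panel spans crop x 512..593,y 408..437
print(onz(S,(255+153/3.007,145+172/2),.078))
```

```text
[[0.541, 0.219], [0.544, -0.02], [0.66, 0.103], [0.429, 0.097]]
[0.5436 0.1   ]
[[0.496, 0.003], [0.603, 0.21], [0.439, 0.17], [0.649, 0.05]]
[0.5467 0.1083]
[[ 0.639  0.215]
 [ 0.448 -0.009]] 49.413279740370484
(array([0.54524373, 0.1044252 , 0.16301699]), np.float64(0.008442140703768822))
[0.63571015 0.03581445 0.078     ]
```

Request:
servo_tool --moves '[[1,[-0.4,-0.5,0],[0,0,0]],[1,[-0.79,-1,0],[0,0,0]],[1,[-0.79,-1,0],[0,0,0]]]'

```text
time_s: 0.68
tcp_pos: [0.1899, 0.433, 0.2391]
eef_rot: [0.0, 0.139, 0.99, -0.0]
ft_force: [-0.5, 0.4, 0.3]
gripper_width: 1.004
gripper_force: 0.0
```

Request:
servo_tool --moves '[[1,[-0.4,-0.5,0],[0,0,0]],[1,[-0.79,-1,0],[0,0,0]]]'

```text
time_s: 0.92
tcp_pos: [0.2284, 0.3403, 0.2387]
eef_rot: [0.0, 0.137, 0.991, 0.0]
ft_force: [1.0, -0.6, -0.0]
gripper_width: 1.0
gripper_force: 0.0
```

Request:
servo_tool --moves '[[1,[-0.4,-0.5,0],[0,0,0]],[1,[-0.79,-1,0],[0,0,0]]]'

```text
time_s: 1.18
tcp_pos: [0.2678, 0.2457, 0.239]
eef_rot: [0.0, 0.137, 0.991, 0.0]
ft_force: [-0.0, -0.2, 0.8]
gripper_width: 0.999
gripper_force: 0.0
```

Request:
servo_tool --moves '[[1,[-0.4,-0.5,0],[0,0,0]],[1,[-0.79,-1,0],[0,0,0]]]'

```text
time_s: 1.42
tcp_pos: [0.3069, 0.1512, 0.2391]
eef_rot: [0.001, 0.138, 0.99, 0.0]
ft_force: [0.8, -0.5, -0.5]
gripper_width: 1.001
gripper_force: 0.0
```

Request:
servo_tool --moves '[[1,[-0.4,-0.5,0],[0,0,0]],[1,[-0.79,-1,0],[0,0,0]]]'

```text
time_s: 1.68
tcp_pos: [0.346, 0.0567, 0.2391]
eef_rot: [0.001, 0.138, 0.99, 0.0]
ft_force: [1.6, 0.6, 0.8]
gripper_width: 1.002
gripper_force: 0.0
```

Request:
servo_tool --moves '[[1,[-0.4,-0.5,0],[0,0,0]],[1,[-0.79,-1,0],[0,0,0]]]'

```text
time_s: 1.92
tcp_pos: [0.3851, -0.0377, 0.239]
eef_rot: [0.0, 0.138, 0.99, 0.0]
ft_force: [1.1, 0.2, -0.0]
gripper_width: 1.002
gripper_force: 0.0
```

Request:
servo_tool --moves '[[1,[-0.4,-0.5,0],[0,0,0]],[1,[-0.79,-1,0],[0,0,0]]]'

```text
time_s: 2.17
tcp_pos: [0.4241, -0.132, 0.2388]
eef_rot: [0.0, 0.138, 0.99, 0.0]
ft_force: [0.1, -0.2, 0.8]
gripper_width: 0.999
gripper_force: 0.0
```

Request:
servo_tool --moves '[[1,[-0.4,-0.5,0],[0,0,0]],[1,[-0.79,-1,0],[0,0,0]],[1,[-0.79,-1,0],[0,0,0]]]'

```text
time_s: 2.55
tcp_pos: [0.4632, -0.2271, 0.2378]
eef_rot: [-0.0, 0.139, 0.99, 0.0]
ft_force: [1.4, 0.1, 0.7]
gripper_width: 1.002
gripper_force: 0.0
```

Request:
servo_tool --moves '[[1,[-0.4,-0.5,0.3],[0,0,0.08]],[1,[-0.78,-0.986,0.7],[0,0,0.16]],[1,[-0.78,-0.986,1],[0,0,0.24]],[1,[-0.78,-0.986,1],[0,0,0.32]],[1,[-0.78,-0.986,1],[0,0,0.4]],[1,[-0.78,-0.986,1],[0,0,0.472]],[1,[-0.78,-0.986,1],[0,0,0.472]]]'

```text
time_s: 3.42
tcp_pos: [0.5008, -0.3166, 0.1588]
eef_rot: [0.0, 0.59, 0.807, 0.0]
ft_force: [-0.2, -0.1, -0.2]
gripper_width: 0.998
gripper_force: 0.0
```

Request:
servo_tool --moves '[[1,[0,0,0.5],[0,0,0]],[1,[0,0,1],[0,0,0]],[1,[0,0,1],[0,0,0]]]'

```text
time_s: 3.8
tcp_pos: [0.4995, -0.3162, 0.0767]
eef_rot: [-0.003, 0.59, 0.807, 0.0]
ft_force: [-0.7, 1.1, 0.6]
gripper_width: 0.998
gripper_force: 0.0
```

Run:
```python
from h import *
for n,x,y in(('top',300,170),('scene',150,170)):
    im=grab(n,n+'1.png')
a=cv2.imread('pics/top1.png')[160:300,320:460];b=cv2.imread('pics/scene1.png')[170:310,140:280]
cv2.imwrite('pics/c1.png',cv2.resize(np.hstack([a,b]),(800,400),interpolation=cv2.INTER_CUBIC))
```

```text
(no output)
```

View pics/c1.png

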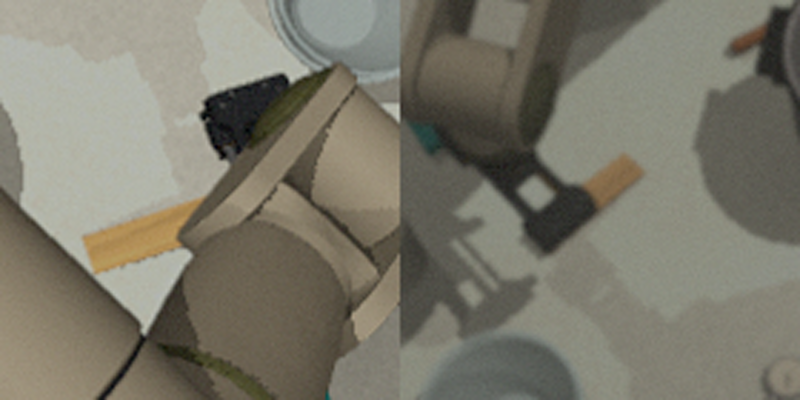

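The gripper is above the wedge's thick end, and the jaws are aligned with it. Next I'll check the clearance to the bowls before descending.

Run:
```python
from h import *
T=bot.get_image('top');S=bot.get_image('scene')
print(np.round([onz(T,p,.09)[:2] for p in((414,157),(481,157),(447,126),(447,192))],3).tolist())
print('scene',np.round([onz(S,p,.09)[:2] for p in((147,314),(204,314),(175,288),(175,340))],3).tolist())
print('therm',np.round([onz(T,p,.005)[:2] for p in((335,135),(380,118))],3).tolist())
print('spoon',np.round([onz(T,p,.01)[:2] for p in((215,287),(290,281))],3).tolist())
print(bot.sense()['tcp_pos'],bot.sense()['q'])
```

```text
[[0.691, -0.341], [0.693, -0.516], [0.776, -0.431], [0.6, -0.423]]
scene [[0.667, -0.497], [0.74, -0.351], [0.63, -0.397], [0.772, -0.451]]
therm [[0.776, -0.147], [0.828, -0.275]]
spoon [[0.352, 0.176], [0.369, -0.023]]
[ 0.50102544 -0.31810326  0.08062825] [-7.65013246e-01  6.05940254e-01  1.39854300e+00  5.42165993e-05
  1.13395425e+00 -1.07169195e+00]
```

Request:
servo_tool --moves '[[1,[-0.05,0,0.5],[0,0,0]],[1,[-0.05,0,0.8],[0,0,0]],[1,[-0.05,0,0.88],[0,0,0]],[1,[-0.05,0,0.9],[0,0,0]]]'

```text
time_s: 4.5
tcp_pos: [0.5019, -0.3219, 0.0079]
eef_rot: [0.001, 0.591, 0.807, -0.0]
ft_force: [0.2, -0.3, 1.2]
gripper_width: 1.006
gripper_force: 0.0
```

Request:
servo_tool --moves '[[0.4,[0,0,0],[0,0,0]],[0.35,[0,0,0],[0,0,0]],[0.3,[0,0,0],[0,0,0]],[0.2,[0,0,0],[0,0,0]],[0.2,[0,0,0],[0,0,0]],[0.2,[0,0,0],[0,0,0]]]' --newtons 15

```text
time_s: 5.25
tcp_pos: [0.5014, -0.3215, 0.0068]
eef_rot: [0.0, 0.591, 0.806, -0.0]
ft_force: [0.6, -0.1, 0.8]
gripper_width: 0.425
gripper_force: 15.0
```

Request:
servo_tool --moves '[[0.2,[0,0,-0.06],[0,0,0]],[0.2,[0,0,-0.12],[0,0,0]],[0.2,[0.3,0.25,-0.12],[0,0,0]],[0.2,[0.6,0.5,-0.12],[0,0,0]],[0.2,[0.856,0.7,-0.12],[0,0,0]],[0.2,[0.856,0.7,-0.12],[0,0,0]]]'

```text
time_s: 6.0
tcp_pos: [0.5347, -0.2381, 0.0167]
eef_rot: [0.0, 0.59, 0.807, 0.0]
ft_force: [-0.2, -0.5, -0.3]
gripper_width: 0.428
gripper_force: 15.0
```

Request:
servo_tool --moves '[[0.2,[0.3,0.25,0],[0,0,0.03]],[0.2,[0.6,0.5,0],[0,0,0.06]],[0.2,[0.8,0.65,0],[0,0,0.09]],[0.2,[0.856,0.7,0],[0,0,0.105]],[0.2,[0.856,0.7,0],[0,0,0.105]],[0.2,[0.856,0.7,0.06],[0,0,0.105]],[0.2,[0.856,0.7,0.12],[0,0,0.105]],[0.2,[0.856,0.7,0.12],[0,0,0.105]]]'

```text
time_s: 7.0
tcp_pos: [0.5669, -0.1576, 0.0064]
eef_rot: [-0.0, 0.676, 0.737, -0.0]
ft_force: [0.3, -0.5, -0.5]
gripper_width: 0.428
gripper_force: 15.0
```

Run:
```python
from h import *
for n in('top','scene'):im=grab(n,n+'2.png')
a=cv2.imread('pics/top2.png')[130:280,180:380];b=cv2.imread('pics/scene2.png')[130:280,190:390]
cv2.imwrite('pics/c2.png',cv2.resize(np.hstack([a,b]),(800,300),interpolation=cv2.INTER_CUBIC))
print(bot.sense()['tcp_pos'],bot.sense()['ft_force'])
```

```text
[ 0.56688718 -0.15744124  0.0064752 ] [ 0.84810731 -1.16429133 -0.24358055]
```

View pics/c2.png

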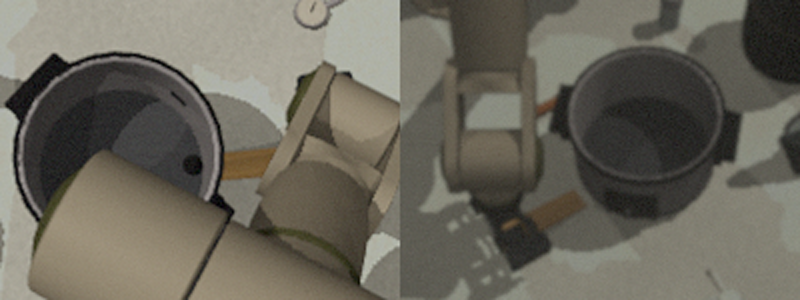

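The tip is in front of the low foot, in line with the cooker's axis, at scene pixel (281,231). Moving in and feeling as I go.

```bash
cat > f.py <<'E'
from h import *
import sys
q=[];p=[]
for i in range(int(sys.argv[1]) if len(sys.argv)>1 else 8):
    bot.get_image('top');s=bot.sense();q.append(s['ft_force']);p.append(s['tcp_pos'])
q=np.mean(q,0);u=np.array([-.087,.996,0]);print('push',round(-q@u,2),'F',q.round(2),'tcp',np.mean(p,0).round(4),'t',s['time_s'],'w',s['gripper_width'],s['ft_torque'].round(2))
E
python3 f.py; python3 -c "
from h import *
S=bot.get_image('scene')
print([onz(S,p,.001).round(3) for p in((278.5,226.5),(283,235))])"
```

```text
push -0.24 F [-0.19  0.22 -0.36] tcp [ 0.567  -0.1572  0.0066] t 7.5 w 0.4288522840257198 [-0.06  0.11 -0.04]
[array([ 0.545, -0.015,  0.001]), array([ 0.58 , -0.016,  0.001])]
```

Request:
servo_tool --moves '[[0.2,[0.08,0,0],[0,0,0]],[0.2,[0.16,0,0],[0,0,0]],[0.2,[0.22,0,0],[0,0,0]],[0.2,[0.22,0,0],[0,0,0]]]'

```text
time_s: 8.05
tcp_pos: [0.5655, -0.1392, 0.0068]
eef_rot: [-0.0, 0.676, 0.737, -0.0]
ft_force: [0.3, -0.3, 0.2]
gripper_width: 0.427
gripper_force: 15.0
```

```bash
python3 f.py
```

```text
push 0.16 F [ 0.05 -0.16 -0.56] tcp [ 0.5656 -0.1398  0.0068] t 8.45 w 0.43047730392463496 [-0.1   0.08 -0.  ]
```

Request:
servo_tool --moves '[[0.2,[0.02,-0.03,0],[0,0,0]],[0.2,[0.05,-0.03,0],[0,0,0]],[0.2,[0.05,-0.03,0],[0,0,0]]]'

```text
time_s: 8.82
tcp_pos: [0.5628, -0.1357, 0.0068]
eef_rot: [-0.0, 0.676, 0.737, -0.0]
ft_force: [0.7, 0.3, 0.3]
gripper_width: 0.427
gripper_force: 15.0
```

Request:
servo_tool --moves '[[0.2,[0.02,0,0],[0,0,0]],[0.2,[0.04,0,0],[0,0,0]],[0.2,[0.04,0,0],[0,0,0]]]'

```text
time_s: 9.2
tcp_pos: [0.5625, -0.1325, 0.0067]
eef_rot: [-0.0, 0.676, 0.737, -0.0]
ft_force: [0.4, -0.1, -0.1]
gripper_width: 0.426
gripper_force: 15.0
```

```bash
python3 f.py
```

```text
push 0.13 F [-0.27 -0.15 -0.44] tcp [ 0.5626 -0.1327  0.0067] t 9.6 w 0.43332385743979684 [-0.07  0.1  -0.01]
```

Request:
servo_tool --moves '[[0.2,[0.02,0,0],[0,0,0]],[0.2,[0.04,0,0],[0,0,0]],[0.2,[0.04,0,0],[0,0,0]]]'

```text
time_s: 9.98
tcp_pos: [0.5625, -0.1299, 0.0069]
eef_rot: [0.001, 0.676, 0.737, -0.0]
ft_force: [0.5, -4.4, -0.1]
gripper_width: 0.429
gripper_force: 15.0
```

```bash
python3 f.py
```

```text
push 5.1 F [ 0.89 -5.05 -0.34] tcp [ 0.5625 -0.1298  0.0069] t 10.375 w 0.42685068301621654 [-0.9  -0.02  0.04]
```

Request:
servo_tool --moves '[[0.2,[0.02,0,0],[0,0,0]],[0.2,[0.04,0,0],[0,0,0]],[0.2,[0.04,0,0],[0,0,0]]]'

```text
time_s: 10.75
tcp_pos: [0.5619, -0.126, 0.0067]
eef_rot: [-0.0, 0.676, 0.737, 0.0]
ft_force: [0.4, -2.0, -1.3]
gripper_width: 0.425
gripper_force: 15.0
```

```bash
python3 f.py
```

```text
push 1.58 F [ 0.55 -1.54 -0.31] tcp [ 0.5619 -0.126   0.0067] t 11.15 w 0.43200487604924104 [-0.18  0.05 -0.06]
```

Request:
servo_tool --moves '[[0.2,[0.025,0,0],[0,0,0]],[0.2,[0.05,0,0],[0,0,0]],[0.2,[0.05,0,0],[0,0,0]]]'

```text
time_s: 11.52
tcp_pos: [0.5616, -0.1222, 0.0068]
eef_rot: [-0.0, 0.676, 0.737, 0.0]
ft_force: [0.3, -1.9, -1.0]
gripper_width: 0.426
gripper_force: 15.0
```

```bash
python3 f.py
```

```text
push 1.7 F [ 0.81 -1.63 -0.29] tcp [ 0.5616 -0.1222  0.0067] t 11.925 w 0.4275889547749494 [-0.34  0.02 -0.04]
```

Request:
servo_tool --moves '[[0.2,[0.025,0,0],[0,0,0]],[0.2,[0.05,0,0],[0,0,0]],[0.2,[0.05,0,0],[0,0,0]]]'

```text
time_s: 12.3
tcp_pos: [0.5613, -0.1181, 0.0067]
eef_rot: [-0.0, 0.676, 0.737, 0.0]
ft_force: [0.8, -1.9, 0.1]
gripper_width: 0.43
gripper_force: 15.0
```

```bash
python3 f.py
```

```text
push 1.38 F [ 0.73 -1.32 -0.53] tcp [ 0.5612 -0.1181  0.0067] t 12.7 w 0.4265839072895011 [-0.21 -0.05 -0.08]
```

Request:
servo_tool --moves '[[0.2,[0.025,0,0],[0,0,0]],[0.2,[0.05,0,0],[0,0,0]],[0.2,[0.05,0,0],[0,0,0]]]'

```text
time_s: 13.08
tcp_pos: [0.561, -0.1142, 0.0068]
eef_rot: [-0.0, 0.676, 0.737, 0.0]
ft_force: [-0.2, -2.3, -0.8]
gripper_width: 0.427
gripper_force: 15.0
```

```bash
python3 f.py
```

```text
push 1.66 F [ 0.67 -1.61 -0.51] tcp [ 0.5609 -0.1142  0.0067] t 13.475 w 0.42667208228876075 [-0.25  0.02 -0.03]
```

Request:
servo_tool --moves '[[0.2,[0.025,0,0],[0,0,0]],[0.2,[0.05,0,0],[0,0,0]],[0.2,[0.05,0,0],[0,0,0]]]'

```text
time_s: 13.85
tcp_pos: [0.5606, -0.1102, 0.0067]
eef_rot: [-0.0, 0.676, 0.737, 0.0]
ft_force: [0.2, -2.2, -1.5]
gripper_width: 0.424
gripper_force: 15.0
```

```bash
python3 f.py
```

```text
push 1.22 F [ 0.42 -1.19 -0.62] tcp [ 0.5606 -0.1102  0.0067] t 14.25 w 0.427746848354587 [-0.2   0.03 -0.03]
```

Request:
servo_tool --moves '[[0.2,[0.02,0,0],[0,0,0]],[0.2,[0.04,0,0],[0,0,0]],[0.2,[0.04,0,0],[0,0,0]]]'

```text
time_s: 14.62
tcp_pos: [0.5604, -0.1071, 0.0068]
eef_rot: [0.0, 0.676, 0.737, 0.0]
ft_force: [0.3, -2.5, -0.1]
gripper_width: 0.428
gripper_force: 15.0
```

```bash
python3 f.py 6
```

```text
push 2.19 F [ 0.74 -2.14 -0.79] tcp [ 0.5603 -0.1071  0.0067] t 14.925 w 0.4340947547427525 [-0.37 -0.02 -0.03]
```

Request:
servo_tool --moves '[[0.2,[0.02,0,0],[0,0,0]],[0.2,[0.04,0,0],[0,0,0]],[0.2,[0.04,0,0],[0,0,0]]]'

```text
time_s: 15.3
tcp_pos: [0.56, -0.1037, 0.0067]
eef_rot: [-0.0, 0.676, 0.737, 0.0]
ft_force: [0.4, -3.0, -0.6]
gripper_width: 0.427
gripper_force: 15.0
```

```bash
python3 f.py 6
```

```text
push 1.18 F [ 0.35 -1.15 -1.29] tcp [ 0.56   -0.1038  0.0067] t 15.6 w 0.4288266798136358 [-0.23 -0.01 -0.03]
```

Request:
servo_tool --moves '[[0.2,[0.02,0,0],[0,0,0]],[0.2,[0.03,0,0],[0,0,0]],[0.2,[0.03,0,0],[0,0,0]]]'

```text
time_s: 15.98
tcp_pos: [0.5599, -0.1016, 0.0068]
eef_rot: [0.0, 0.676, 0.737, 0.0]
ft_force: [1.0, -2.6, -1.6]
gripper_width: 0.43
gripper_force: 15.0
```

```bash
python3 f.py 6
```

```text
push 2.43 F [ 0.32 -2.41 -1.01] tcp [ 0.5599 -0.1016  0.0068] t 16.275 w 0.42834818470399155 [-0.51  0.02  0.01]
```

Request:
servo_tool --moves '[[0.2,[0.02,0,0],[0,0,0]],[0.2,[0.03,0,0],[0,0,0]],[0.2,[0.03,0,0],[0,0,0]]]'

```text
time_s: 16.65
tcp_pos: [0.5597, -0.099, 0.0067]
eef_rot: [-0.0, 0.676, 0.737, 0.0]
ft_force: [1.2, -3.1, -1.0]
gripper_width: 0.426
gripper_force: 15.0
```

```bash
python3 f.py 6
```

```text
push 2.27 F [ 0.31 -2.25 -0.72] tcp [ 0.5596 -0.0991  0.0067] t 16.95 w 0.4279526502890495 [-0.37  0.02 -0.01]
```

Request:
servo_tool --moves '[[0.2,[0.02,0,0],[0,0,0]],[0.2,[0.03,0,0],[0,0,0]],[0.2,[0.03,0,0],[0,0,0]]]'

```text
time_s: 17.32
tcp_pos: [0.5594, -0.0967, 0.0068]
eef_rot: [-0.0, 0.676, 0.737, 0.0]
ft_force: [0.9, -2.1, -1.0]
gripper_width: 0.433
gripper_force: 15.0
```

```bash
python3 f.py 6
```

```text
push 2.21 F [ 0.5  -2.17 -0.8 ] tcp [ 0.5594 -0.0967  0.0067] t 17.625 w 0.4316348243189377 [-0.34  0.02 -0.04]
```

Request:
servo_tool --moves '[[0.2,[0.02,0,0],[0,0,0]],[0.2,[0.03,0,0],[0,0,0]],[0.2,[0.03,0,0],[0,0,0]]]'

```text
time_s: 18.0
tcp_pos: [0.5593, -0.0943, 0.0067]
eef_rot: [-0.0, 0.676, 0.737, 0.0]
ft_force: [0.4, -2.7, -0.4]
gripper_width: 0.429
gripper_force: 15.0
```

```bash
python3 f.py 6
```

```text
push 2.1 F [ 0.49 -2.07 -1.08] tcp [ 0.5592 -0.0943  0.0067] t 18.3 w 0.4295345869192826 [-0.41  0.04 -0.08]
```

Request:
servo_tool --moves '[[0.2,[0.02,0,0],[0,0,0]],[0.2,[0.03,0,0],[0,0,0]],[0.2,[0.03,0,0],[0,0,0]]]'

```text
time_s: 18.68
tcp_pos: [0.5591, -0.0919, 0.0068]
eef_rot: [-0.0, 0.676, 0.737, 0.0]
ft_force: [0.6, -2.1, -1.3]
gripper_width: 0.431
gripper_force: 15.0
```

```bash
python3 f.py 6
```

```text
push 1.77 F [ 0.55 -1.73 -1.1 ] tcp [ 0.559  -0.0919  0.0067] t 18.975 w 0.4297169631457245 [-0.41 -0.02  0.03]
```

Request:
servo_tool --moves '[[0.2,[0.02,0,0],[0,0,0]],[0.2,[0.03,0,0],[0,0,0]],[0.2,[0.03,0,0],[0,0,0]]]'

```text
time_s: 19.35
tcp_pos: [0.5588, -0.0895, 0.0067]
eef_rot: [-0.0, 0.676, 0.737, 0.0]
ft_force: [-0.4, -1.6, -1.5]
gripper_width: 0.431
gripper_force: 15.0
```

```bash
python3 f.py 6
```

```text
push 1.89 F [ 0.15 -1.89 -0.94] tcp [ 0.5588 -0.0896  0.0067] t 19.65 w 0.42975283178738544 [-0.36  0.02 -0.04]
```

Request:
servo_tool --moves '[[0.2,[0.02,0,0],[0,0,0]],[0.2,[0.03,0,0],[0,0,0]],[0.2,[0.03,0,0],[0,0,0]]]'

```text
time_s: 20.02
tcp_pos: [0.5587, -0.0872, 0.0068]
eef_rot: [-0.0, 0.676, 0.737, 0.0]
ft_force: [0.4, -1.9, 0.0]
gripper_width: 0.424
gripper_force: 15.0
```

```bash
python3 f.py 6
cat > lv.py <<'E'
from h import *
im=grab('scene','scene_now.png');im=cv2.imread('pics/scene_now.png',0);r=cv2.imread('pics/scene2.png',0)
def sh(x0,y0,w,h):
    t=r[y0:y0+h,x0:x0+w].astype(np.float32);s=im[y0:y0+h,x0:x0+w].astype(np.float32)
    return np.round(cv2.phaseCorrelate(t,s,cv2.createHanningWindow((w,h),cv2.CV_32F))[0],2)
print('rim',sh(265,145,100,50),'panel',sh(275,205,75,40),'ref toaster',sh(200,320,140,90),'crock',sh(350,100,80,70))
E
python3 lv.py
```

```text
push 2.05 F [ 0.44 -2.02 -1.25] tcp [ 0.5586 -0.0872  0.0067] t 20.325 w 0.42816219810454353 [-0.32  0.03 -0.03]
rim [ 1.68 -0.38] panel [0.43 1.48] ref toaster [ 0.04 -0.06] crock [0.31 0.15]
```

Request:
servo_tool --moves '[[0.2,[0.02,0,0],[0,0,0]],[0.2,[0.03,0,0],[0,0,0]],[0.2,[0.03,0,0],[0,0,0]]]'

```text
time_s: 20.75
tcp_pos: [0.5584, -0.0848, 0.0068]
eef_rot: [-0.0, 0.676, 0.737, 0.0]
ft_force: [0.7, -2.1, -1.9]
gripper_width: 0.43
gripper_force: 15.0
```

```bash
python3 f.py 6; python3 lv.py
```

```text
push 1.83 F [ 0.43 -1.79 -1.14] tcp [ 0.5584 -0.0848  0.0067] t 21.05 w 0.4290238174536349 [-0.4   0.01 -0.04]
rim [ 1.73 -0.67] panel [ 1.78 -2.02] ref toaster [0.06 0.12] crock [ 0.21 -0.2 ]
```

Request:
servo_tool --moves '[[0.2,[0.02,0,0],[0,0,0]],[0.2,[0.03,0,0],[0,0,0]],[0.2,[0.03,0,0],[0,0,0]]]'

```text
time_s: 21.48
tcp_pos: [0.5582, -0.0824, 0.0067]
eef_rot: [-0.0, 0.676, 0.737, 0.0]
ft_force: [0.8, -2.6, -0.5]
gripper_width: 0.43
gripper_force: 15.0
```

```bash
python3 f.py 6
```

```text
push 1.78 F [ 0.46 -1.74 -1.48] tcp [ 0.5582 -0.0824  0.0067] t 21.775 w 0.42611203649791823 [-0.4  -0.06 -0.02]
```

Request:
servo_tool --moves '[[0.2,[0.02,0,0],[0,0,0]],[0.2,[0.03,0,0],[0,0,0]],[0.2,[0.03,0,0],[0,0,0]]]'

```text
time_s: 22.15
tcp_pos: [0.558, -0.08, 0.0068]
eef_rot: [-0.0, 0.676, 0.737, 0.0]
ft_force: [-0.1, -2.6, -1.2]
gripper_width: 0.431
gripper_force: 15.0
```

```bash
python3 f.py 6
```

```text
push 1.66 F [ 0.4  -1.63 -1.38] tcp [ 0.558  -0.08    0.0067] t 22.45 w 0.4249514050900903 [-0.37  0.02 -0.02]
```

Request:
servo_tool --moves '[[0.2,[0.02,0,0],[0,0,0]],[0.2,[0.03,0,0],[0,0,0]],[0.2,[0.03,0,0],[0,0,0]]]'

```text
time_s: 22.82
tcp_pos: [0.5578, -0.0776, 0.0068]
eef_rot: [-0.0, 0.676, 0.737, 0.0]
ft_force: [0.4, -2.8, -1.3]
gripper_width: 0.428
gripper_force: 15.0
```

```bash
python3 f.py 6
```

```text
push 2.31 F [ 0.49 -2.28 -1.56] tcp [ 0.5578 -0.0776  0.0067] t 23.125 w 0.42822568283844864 [-0.37  0.01 -0.01]
```

Request:
servo_tool --moves '[[0.2,[0.02,0,0],[0,0,0]],[0.2,[0.025,0,0],[0,0,0]],[0.2,[0.025,0,0],[0,0,0]]]'

```text
time_s: 23.5
tcp_pos: [0.5577, -0.0758, 0.0067]
eef_rot: [0.0, 0.676, 0.737, -0.0]
ft_force: [1.1, -4.6, -2.1]
gripper_width: 0.431
gripper_force: 15.0
```

```bash
python3 f.py 6; python3 lv.py
python3 - <<'E'
from h import *
a=cv2.imread('pics/scene2.png')[130:280,230:390];b=cv2.imread('pics/scene_now.png')[130:280,230:390]
cv2.imwrite('pics/c3.png',cv2.resize(np.hstack([a,b]),(800,375),interpolation=cv2.INTER_CUBIC))
E
```

```text
push 4.51 F [ 0.59 -4.47 -2.18] tcp [ 0.5577 -0.0758  0.0068] t 23.8 w 0.4308095228501352 [-0.86  0.04 -0.02]
rim [ 2.03 -0.69] panel [ 1.15 -0.26] ref toaster [0.03 0.06] crock [ 0.06 -0.21]
```

View pics/c3.png

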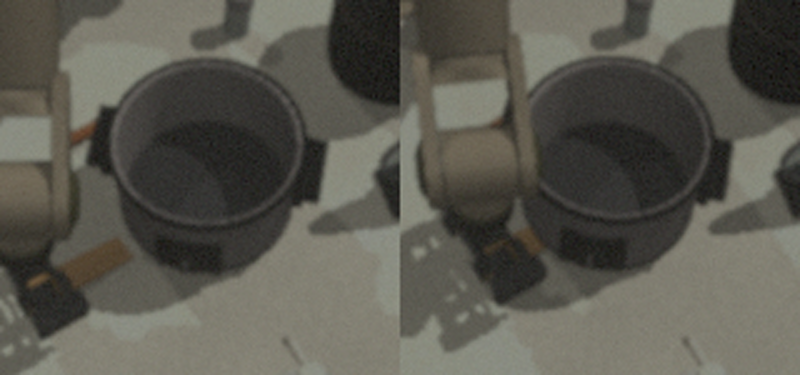

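The push went from about 2 N to 4.5 N, so the opposite foot has touched down; c3 shows the cooker upright. A Fz of −2 N says I'm holding the wedge's tail up a little. I'll ease it down before releasing and check the push again.

Request:
servo_tool --moves '[[0.2,[0,0,0.005],[0,0,0]],[0.2,[0,0,0.005],[0,0,0]],[0.2,[0,0,0.005],[0,0,0]]]'

```text
time_s: 24.22
tcp_pos: [0.5577, -0.0757, 0.0064]
eef_rot: [0.0, 0.676, 0.737, 0.0]
ft_force: [0.6, -4.2, -1.6]
gripper_width: 0.431
gripper_force: 15.0
```

```bash
python3 f.py 8
```

```text
push 4.3 F [ 0.69 -4.25 -1.47] tcp [ 0.5577 -0.0757  0.0064] t 24.625 w 0.43102810965644395 [-0.76 -0.03 -0.  ]
```

Request:
servo_tool --moves '[[0.2,[0,0,0.005],[0,0,0]],[0.2,[0,0,0.005],[0,0,0]],[0.2,[0,0,0.005],[0,0,0]]]'

```text
time_s: 25.0
tcp_pos: [0.5577, -0.0757, 0.0063]
eef_rot: [0.0, 0.676, 0.737, 0.0]
ft_force: [-1.3, -4.8, 5.9]
gripper_width: 0.426
gripper_force: 15.0
```

```bash
python3 f.py 8
```

```text
push 3.51 F [-1.52 -3.66  5.64] tcp [ 0.5577 -0.0757  0.0063] t 25.4 w 0.43027762624117327 [-0.66  0.37  0.02]
```

Request:
servo_tool --moves '[[0.2,[0,0,-0.0035],[0,0,0]],[0.2,[0,0,-0.0035],[0,0,0]],[0.2,[0.005,0,-0.0035],[0,0,0]],[0.2,[0.01,0,-0.0035],[0,0,0]],[0.2,[0.01,0,-0.0035],[0,0,0]]]'

```text
time_s: 26.02
tcp_pos: [0.5578, -0.0753, 0.0063]
eef_rot: [0.0, 0.676, 0.737, -0.0]
ft_force: [0.0, -5.8, 3.0]
gripper_width: 0.427
gripper_force: 15.0
```

```bash
python3 f.py 8
```

```text
push 5.66 F [-0.25 -5.7   3.26] tcp [ 0.5578 -0.0753  0.0063] t 26.425 w 0.4289882897033227 [-1.    0.22  0.03]
```

Request:
servo_tool --moves '[[0.5,[0,0,0],[0,0,0]],[0.6,[0,0,0],[0,0,0]],[0.7,[0,0,0],[0,0,0]],[0.7,[0,0,0],[0,0,0]]]'

```text
time_s: 26.92
tcp_pos: [0.5575, -0.0747, 0.0061]
eef_rot: [-0.0, 0.676, 0.737, 0.0]
ft_force: [0.6, 0.0, -0.6]
gripper_width: 0.699
gripper_force: 0.0
```

Request:
servo_tool --moves '[[0.7,[0,0,-0.3],[0,0,0]],[0.7,[-0.2,0,-0.7],[0,0,0]],[0.7,[-0.6,0,-1],[0,0,0]],[0.7,[-1,0,-1],[0,0,0]],[0.7,[-1,0,-1],[0,0,0]]]'

```text
time_s: 27.55
tcp_pos: [0.5645, -0.1562, 0.0863]
eef_rot: [0.0, 0.677, 0.736, 0.0]
ft_force: [0.8, 0.9, -0.2]
gripper_width: 0.7
gripper_force: 0.0
```

Request:
servo_tool --moves '[[0.7,[-0.5,0,-0.5],[0,0,0]],[0.7,[-1,0,-1],[0,0,0]],[0.7,[-1,0,-1],[0,0,0]],[0.7,[-1,0,-1],[0,0,0]]]'

```text
time_s: 28.05
tcp_pos: [0.5708, -0.2327, 0.1649]
eef_rot: [-0.001, 0.676, 0.737, -0.0]
ft_force: [0.0, 0.6, -0.2]
gripper_width: 0.698
gripper_force: 0.0
```

```bash
python3 f.py 8; python3 lv.py
python3 - <<'E'
from h import *
grab('top','top_now.png')
a=cv2.imread('pics/top_now.png')[130:280,180:340];b=cv2.imread('pics/scene_now.png')[130:280,230:390]
cv2.imwrite('pics/c4.png',cv2.resize(np.hstack([a,b]),(800,375),interpolation=cv2.INTER_CUBIC))
E
```

```text
Traceback (most recent call last):
  File "f.py", line 5, in <module>
    bot.get_image('top');s=bot.sense();q.append(s['ft_force']);p.append(s['tcp_pos'])
    ~~~~~~~~~~~~~^^^^^^^
ValueError: 200 camera calls are used up
Traceback (most recent call last):
  File "lv.py", line 2, in <module>
    im=grab('scene','scene_now.png');im=cv2.imread('pics/scene_now.png',0);r=cv2.imread('pics/scene2.png',0)
  File "h.py", line 12, in grab
    im=bot.get_image(n);cv2.imwrite('pics/'+f,im['color'][:,:,::-1]);return im
ValueError: 200 camera calls are used up
Traceback (most recent call last):
  File "h.py", line 12, in grab
    im=bot.get_image(n);cv2.imwrite('pics/'+f,im['color'][:,:,::-1]);return im
ValueError: 200 camera calls are used up
```

```bash
python3 -c "
from workcell import bot
print(bot.job_done())"
```

```text
the job is handed in; nothing more can be done
None
```

I pushed the wedge under the low foot until the push rose from about 2 N to about 5 N, which means the opposite foot is bearing. I then released it, backed the arm clear and handed the job in at about 28 s; I had used up the 200 camera calls, so I couldn't check by camera after release that it sits level and firm, and the hand-in returned no verdict.

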